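Load the slide insert into the microscope stage

ROBOT

A 6-joint arm with a two-finger parallel gripper is mounted at the origin on the work surface. World frame = base frame: x ahead of the robot, y to its left, z up, the work surface at z = 0. Lengths are in m, angles in rad, forces in N, time in s.
With the tool pointing down it reaches from about 0.35 to 0.775 m from the base axis. Payload 5.5 kg.
Tool frame: the origin (TCP) lies between the finger pads, 19 mm behind the fingertips; this is the grasp point; z points along the fingers, y is the line along which they close (so a half turn about z gives the same grasp; the last joint's range is limited). The gripper opens to 85 mm and grips with 20 to 120 N. Pads are 22 mm wide; open, the fingers measure 114 mm over their backs; the gripper's body (76 mm by 85 mm) begins 54 mm behind the grasp point. The pads swing forward as they close: fully open they stand 13 mm farther back than shut.
Start: joints at [1.034, 0.313, 0.046, 1.304, 0, 1.431], TCP at [0.222, 0.53, 0.25] pointing down, gripper open.
Joint ranges: [-2.76, 2.76], [-0.86, 1.69], [-1.03, 1.26], [-2.2, 2.34], [-1.47, 1.5], [-3.14, 3.14]. Speed limits (rad/s): [2.57, 2.57, 3.14, 3.14, 3.14, 3.14].

INTERFACE

Orientations are given as a unit quaternion [w, x, y, z].
In Python, from workcell import get_state, read_camera, camera_info, hand_in, recognise gives the robot as it stands.
- The arm moves only by the tool arm_command, never from a script. Its argument "moves" is one flat list of numbers, 7 for each row, row after row: the opening, from -1 (shut) to 1 (fully open), then the shift along the tool's x, y, z in mm, then the turn, a rotation vector about the tool's x, y, z in rad. A call has 1 to 8 rows; each row shifts and turns the commanded pose from where the row before left it, along the tool's axes as they then stand; what a row does not reach is not made up. A row lasts 1/8 s, in which the tool goes at most 62.5 mm and 10.7 degrees, less where a joint would pass 70% of its speed; a pose out of reach is approached as far as the arm can. A call with a gripper value outside its range is refused whole. The fingers move at their own pace and stop on an object; "newtons" is the grip in N (left out, the last holds). Time passes only in rows, so rows that do not move let the fingers close. It gives the time, the measured TCP pose, the force, the opening and the grip force at its end, in the units of the state.
- get_state(): the state, without advancing time (a new reading comes with each control period).
- read_camera(name): name is "scene" or "side" or "wrist"; returns (picture, depth): 420x560x3 uint8, blue, green, red; 420x560 float32, m along the optical axis (not along the pixel's ray), 0 where there is no reading.
- camera_info(name): a dict with "fovy" (degrees; the focal length in pixels is half the picture's height over the tangent of half this angle, whatever the lens; pixels are square), "cx", "cy" (the principal point, pixels), "eye" and "orientation" of the camera in the world; the wrist camera has in their place "tool_from_camera" (4x4, takes a point from camera to tool coordinates, whose origin is the TCP and whose axes are the flange's). Camera axes: x right, y down, z forward; pixel columns grow to the right and rows downward; lengths in m; the calibration is good to about 2 mm. The wrist camera is an equidistant fisheye: a pixel r from the principal point sees the ray r / f radians off the axis. A picture is of the moment at which its call begins: read the wrist's pose just before it. camera_info takes no time and is no camera call.
- hand_in(): hands the job in; it is judged then, once.
Trained networks look in the newest picture that a camera, given by its name, has taken for a name from the list of things; names that differ only in an ending like _2 or _b are one class to them, and where a whole thing is asked for, a point or a joint stands for the part that bears it (a point fixed in the world has none). Each returns a list of dicts, best first, with "confidence" (0 to 1); they miss things now and then, are a little off and sometimes report something else, mostly with a low value. They report only what shows in the picture. A call takes as long as a camera call. They do not tell look-alikes from the thing itself.
- recognise(camera, label): "point" ([column, row] in pixels, amid what is visible of it).
The state is a dict: "clock": time; "joint_pos": joint angles; "qvel": joint speeds; "tau": joint torques, N m; "tcp_pos": TCP position; "orientation": TCP orientation; "wrist_force": force on the tool from outside, world axes, zero at the start; "ft_torque": the same for the moment, N m; "finger_gap": finger opening in m; "grip_force": force on a finger pad.
Only numpy, scipy, OpenCV 4.12 (cv2) and the standard library are available. Lean on these libraries where they do the work, as an engineer would, in place of code of your own. Each camera call takes 0.05 s, during which the arm holds its last target. There are 200 camera calls.

TASK

Pick the blue slide insert out of the accessory crate and load it into the pocket in the microscope's stage, its grip rib at the open front end away from the pillar, so that it lies fully home, flat and square, and leave it there. Lower it in with the gripper instead of dropping it, do not knock the condenser that hangs over the stage, and leave the other parts in the crate where they are.

Things in the scene. Friction and masses are not known exactly. Their poses are not given: they have to be found in the camera images.
- insert: Part to load: blue flat plate 140 (x) x 90 (y) x 9 mm, 0.2 kg, two glass slides in its top. Origin: centre of underside, z up. Lies flat in the crate, rib end roughly towards the robot. Its aluminium grip rib is a wall from x = -65 to -25 mm, 12 mm thick (y), 9 to 41 mm above the underside. Pinch the rib across y; the tool may lean in the insert's x-z plane.
- grip (a point): A point in the grip rib, on the insert at (-45, 0, 33) mm from its origin: 8 mm below the rib's top, a good TCP position. Axes as the insert's.
- crate: Fixed grey open box, 290 (x) x 410 (y) x 35 mm high, walls and floor 5 mm. Origin: centre of its underside on the bench. The insert and four other parts lie in it.
- scope: Fixed white, blue and black microscope. Origin: on the bench under the pocket centre; +x runs from the open front (robot side) to the pillar. Grey stage 260 (x) x 200 (y) mm, top 159 mm above the bench. Pillar 66 x 75 mm, 370 mm high, 142 to 208 mm behind the pocket centre; from it a head 48 mm wide reaches to 30 mm in front of the pocket centre, underside at 330 mm.
- pocket (a point): Centre of the stage pocket's floor, 150 mm above the bench; axes as the microscope's. Pocket 143 (x) x 93 (y) mm at the bottom, 9 mm deep, so the seated insert is flush with the stage top; the upper 5 mm of its walls flare out by 3 mm as a lead-in. The floor is a ledge with an opening in the middle.
- grip_place (a point): Where the insert's point grip is when the insert is seated: 45 mm in front of the pocket centre, 33 mm above the pocket floor.
- condenser: Fixed dark round barrel, 60 mm diameter (44 mm at its lower end), hanging from the head centrally over the pocket. Origin: centre of its lower face, 230 mm above the bench, 71 mm above the stage top. No room for an upright gripper over the rib: lean the tool so that the gripper's body is towards the open front (25 to 45 degrees).
- dish_holder: Bystander in the crate: black flat plate 120 x 85 x 8 mm with a clear round dish of 60 mm diameter on it (14 mm high in all). Origin: centre of underside.
- objective_a: Bystander in the crate: upright steel lens barrel with a yellow ring, 32 mm diameter, 55 mm high. Origin: centre of underside.
- objective_b: Bystander in the crate: upright steel lens barrel with a green ring, 32 mm diameter, 55 mm high. Origin: centre of underside.
- rail_bar: Bystander in the crate: dark square bar 110 mm long (its y), 16 x 16 mm, at the crate's robot side. Origin: centre of underside.
Not all that is in view belongs to the job. What is shaped like the insert but black or purple is not meant.

How it is judged:
By the outcome, as a careful person would: the job done as asked, in the order asked, and still so for the second after the job is handed in, with the robot touching nothing.
It also fails if it takes over 48 s, if anything falls off the work surface, if the arm or the gripper's body presses on something with over 40 N, if the wrist force passes 120 N, or if a joint passes its speed limit or range.

## Working session

There is one attempt and no reset: what is moved stays moved. The work goes in short steps, Python scripts to look and compute and a tool call to move; the robot and the scene stay as the last step left them, time stands still between calls to the robot, and variables do not carry over. Pictures are saved under pics/ and viewed, at most 10 in all, crops included, and the job is handed in when it is done.

Besides the shell and the picture viewer there is one more tool, called after ">>>" by a JSON object that holds its "method" and its "body". arm_command: Moves the arm, as the interface text tells. Its arguments: {"type":"object","properties":{"moves":{"type":"array"},"newtons":{"type":"number"}},"required":["moves"]}

```bash
mkdir -p pics; ls; cat > h.py <<'E'
import numpy as np, cv2
from scipy.spatial.transform import Rotation as R
from workcell import *
def rot(q): return R.from_quat([q[1],q[2],q[3],q[0]])
def cam(name):
    i=camera_info(name)
    if name=="wrist":
        s=get_state(); T=np.eye(4); T[:3,:3]=rot(s["orientation"]).as_matrix(); T[:3,3]=s["tcp_pos"]
        M=T@np.array(i["tool_from_camera"])
    else:
        M=np.eye(4); o=np.array(i["orientation"]); M[:3,:3]=o if o.shape==(3,3) else rot(o).as_matrix(); M[:3,3]=i["eye"]
    return i,M
def cloud(name):
    i,M=cam(name); p,d=read_camera(name)
    f=p.shape[0]/2/np.tan(np.radians(i["fovy"])/2)
    v,u=np.mgrid[:p.shape[0],:p.shape[1]].astype(float)
    x=(u-i["cx"]);y=(v-i["cy"])
    if name=="wrist":
        r=np.hypot(x,y)+1e-9; k=np.tan(np.minimum(r/f,1.5))/r
    else: k=1/f
    P=np.stack([x*k*d,y*k*d,d],-1)
    W=P@M[:3,:3].T+M[:3,3]; W[d==0]=np.nan
    return p,W
E
python3 - <<'E'
from h import *
for n in("scene","side","wrist"):
    print(n,camera_info(n))
    p,W=cloud(n); cv2.imwrite(f"pics/{n}0.png",p); np.savez(f"{n}0",p=p,W=W)
    if n!="wrist":
      for l in("insert","crate","scope","condenser","pocket","dish_holder"):
        for r in recognise(n,l)[:3]:
            u,v=map(int,r["point"]); print(n,l,r["point"],round(r["confidence"],2),np.round(W[v,u],3))
print(get_state())
E
```

```text
pics
scene {'fovy': 52.506447706715825, 'cx': 280.6239764768562, 'cy': 209.46970924090436, 'eye': array([1.11509191, 0.06826144, 1.20281053]), 'orientation': array([-0.16453475,  0.54640012,  0.78932762, -0.22657699])}
scene insert [174.2, 160.2] 0.85 [ 0.332 -0.617  0.002]
scene insert [259.5, 266.9] 0.6 [ 0.614 -0.173  0.011]
scene insert [370.7, 221.3] 0.56 [0.331 0.106 0.004]
scene crate [240.9, 248.2] 0.67 [ 0.576 -0.253  0.008]
scene scope [408.4, 326.7] 0.9 [0.677 0.273 0.111]
scene condenser [406.3, 289.7] 0.9 [0.66  0.22  0.279]
scene pocket [409.8, 329.2] 0.57 [0.699 0.269 0.151]
scene pocket [259.6, 264.7] 0.56 [ 0.609 -0.175  0.015]
scene pocket [203.3, 258.6] 0.39 [ 0.666 -0.33   0.054]
scene dish_holder [220.6, 225.3] 0.85 [ 0.524 -0.345  0.012]
scene dish_holder [408.0, 326.2] 0.74 [0.677 0.273 0.111]
side {'fovy': 50.046816138468934, 'cx': 278.9517146918123, 'cy': 203.22371137096258, 'eye': array([0.37990126, 0.74877095, 0.80389871]), 'orientation': array([ 0.01350179, -0.04593005,  0.88571129, -0.46176145])}
side insert [226.7, 240.8] 0.9 [ 0.598 -0.184  0.015]
side 
[... 870 characters left out ...]
00e+00]])}
{'clock': 0.75, 'joint_pos': array([1.03437371e+00, 3.13185441e-01, 4.61010111e-02, 1.30361501e+00,
       1.02480797e-05, 1.43119565e+00]), 'qvel': array([-0.00072085,  0.00110157,  0.00087182,  0.00125074,  0.00029557,
       -0.00064388]), 'tau': array([-1.12431226e-03, -4.80342937e+01,  2.98777682e+01, -3.11313570e-04,
       -3.46798734e-04,  4.40835507e-06]), 'tcp_pos': array([0.22225503, 0.53034519, 0.25003189]), 'orientation': array([1.12298830e-05, 1.97111725e-01, 9.80381031e-01, 4.74002585e-05]), 'wrist_force': array([-0.32009131,  0.21274108,  0.69397261]), 'ft_torque': array([-0.02135506, -0.06487605,  0.04249835]), 'grip_force': 0.0, 'finger_gap': 0.08560794068068694}
```

View pics/side0.png

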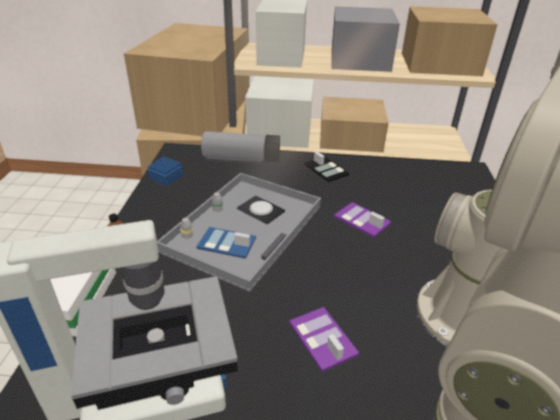

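View pics/scene0.png

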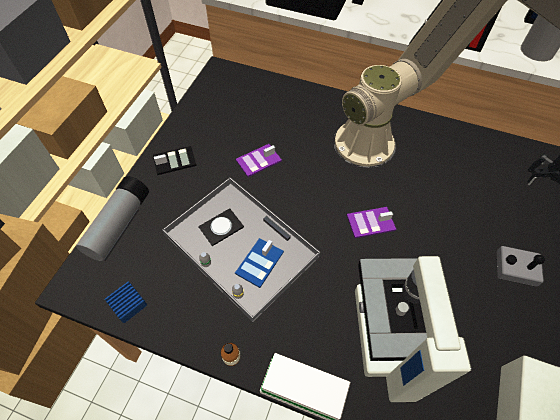

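The side picture shows the blue insert in the crate at (227,241), scene (260,262). Look-alikes: purple at side (363,219) and (323,337), black at (327,167), and a ribbed blue block at (165,170). I choose the blue one in the crate; now its pose and the scope's.

```bash
python3 - <<'E'
from h import *
def rect(P):
    c,s,a=cv2.minAreaRect((P[:,:2]*1000).astype(np.float32)); return np.round(c,1),np.round(s,1),round(a,1)
for n,(u,v) in(("scene",(260,265)),("side",(227,241))):
    z=np.load(n+"0.npz");p,W=z["p"],z["W"]
    near=np.hypot(W[...,0]-.605,W[...,1]+.178)<.11
    hsv=cv2.cvtColor(p,cv2.COLOR_BGR2HSV)
    blue=near&(hsv[...,0]>95)&(hsv[...,0]<125)&(hsv[...,1]>110)
    Z=W[...,2]
    print(n,"blue",blue.sum(),np.nanmedian(Z[blue]),rect(W[blue&(Z<.03)]))
    rib=near&(Z>.028)&(hsv[...,1]<80)&(hsv[...,2]>120)&(np.hypot(W[...,0]-.57,W[...,1]+.17)<.07)
    print("rib",rib.sum(),np.nanmax(Z[rib]) if rib.sum() else 0)
    top=rib&(Z>.038); print(top.sum(),np.nanmean(W[top],0),rect(W[top]))
    sc=(np.abs(W[...,0]-.68)<.25)&(np.abs(W[...,1]-.26)<.2)
    st=sc&(np.abs(Z-.159)<.004); print("stage",st.sum(),np.median(Z[st]),rect(W[st]))
    pk=sc&(Z>.08)&(Z<.153); 
    cn=sc&(Z>.22)&(Z<.32)&(hsv[...,2]<110); print("cond",cn.sum(),np.nanmean(W[cn],0),np.nanmin(Z[cn]))
    for q in (st,): 
        im=np.zeros((420,560),np.uint8); im[q]=255
    cr=cv2.resize(p[v-45:v+45,u-60:u+60],(480,360),interpolation=2)
    s=cv2.resize(np.hstack([p[200:400,50:250]]) if n=="side" else p[235:415,330:490],None,fx=2,fy=2)
    cv2.imwrite(f"pics/c_{n}.png",cr);cv2.imwrite(f"pics/m_{n}.png",im)
    np.savez("m_"+n,st=st)
E
python3 -c "
import cv2,numpy as np
a=[cv2.imread(f'pics/c_{n}.png') for n in('scene','side')]
cv2.imwrite('pics/c.png',cv2.resize(np.hstack(a),(800,300)))"
```

```text
scene blue 759 0.012413337838267369 (array([ 599.5, -178.9]), array([ 91.7, 141.5]), 80.0)
rib 56 0.04782121116645843
54 [ 0.55569445 -0.17059686  0.04354217] (array([ 554.5, -170.6]), array([12.7, 42.2]), 81.5)
stage 2997 0.15778954509497067 (array([686.9, 235.4]), array([339.7, 154. ]), 20.9)
cond 609 [0.74442561 0.25216533 0.27629892] 0.22008971021436996
side blue 383 0.014036854394035236 (array([ 597.8, -178.6]), array([ 90.2, 138.2]), 80.5)
rib 119 0.04944512935219103
74 [ 0.55370103 -0.17072713  0.04453161] (array([ 554. , -172.4]), array([16.1, 40. ]), 83.7)
stage 9842 0.1590295441641411 (array([676.4, 255.9]), array([337.1, 204.2]), 21.1)
cond 2521 [0.71656782 0.3062024  0.27668916] 0.2200310911668285
```

View pics/c.png

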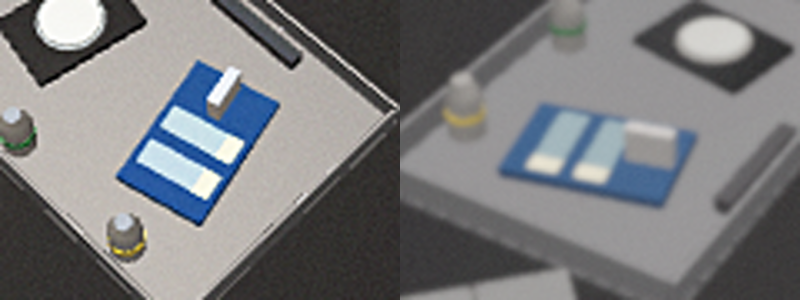

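The crop confirms the blue insert with two glass slides and its aluminium rib on the robot side: origin ≈ (0.5985, -0.1785), yaw ≈ -10°, rib ≈ (0.554, -0.171). Now the scope in a plan view.

```bash
python3 - <<'E'
from h import *
ims=[]
for n in("scene","side"):
    z=np.load(n+"0.npz");p,W=z["p"],z["W"];Z=W[...,2]
    hsv=cv2.cvtColor(p,cv2.COLOR_BGR2HSV)
    im=np.zeros((400,400,3),np.uint8)
    m=(Z>.05)
    for lo,hi,c in((.1,.147,(90,60,60)),(.147,.154,(0,255,255)),(.154,.164,(0,200,0)),(.165,.225,(255,0,0)),(.225,.235,(0,0,255)),(.235,.325,(255,0,255)),(.325,.5,(255,255,255))):
        q=(Z>lo)&(Z<=hi); y=((W[q][:,1]-.05)*1000).astype(int); x=((W[q][:,0]-.5)*1000).astype(int)
        k=(x>=0)&(x<400)&(y>=0)&(y<400); im[x[k],y[k]]=c
    ims.append(cv2.dilate(im,np.ones((2,2))))
    # condenser circle fit: barrel points
    sc=(np.hypot(W[...,0]-.66,W[...,1]-.25)<.1)
    for lo,hi in((.235,.25),(.25,.27),(.27,.3)):
        q=sc&(Z>lo)&(Z<hi)&(hsv[...,2]<150)
        P=W[q][:,:2]
        if len(P)>15:
            A=np.c_[2*P,np.ones(len(P))]; s=np.linalg.lstsq(A,(P**2).sum(1),rcond=None)[0]
            print(n,lo,len(P),s[:2],np.sqrt(s[2]+s[0]**2+s[1]**2))
cv2.imwrite("pics/plan.png",np.hstack(ims))
E
```

```text
scene 0.235 22 [0.64196105 0.24464996] 0.02997223367343146
scene 0.25 84 [0.64279115 0.2441751 ] 0.029125307146470738
scene 0.27 123 [0.64241752 0.24441136] 0.029778315806430804
side 0.235 118 [0.64047888 0.24320965] 0.027583912737790813
side 0.25 330 [0.64047738 0.24279892] 0.029256917958800626
side 0.27 533 [0.64056452 0.24259517] 0.029643273400087312
```

View pics/plan.png

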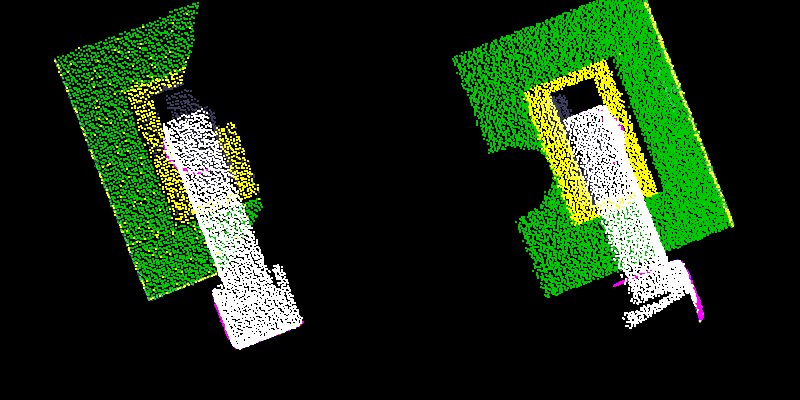

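Plan view (left scene, right side): stage green, pocket ledge yellow, head white. Condenser fits, the stage rectangle and the pocket agree: scope origin ≈ (0.641, 0.2435), yaw ≈ 21°. Computing the first move.

```bash
cat >> h.py <<'E'
def target(yaw,lean):
    y,a=np.radians([yaw,lean]); Rz=R.from_euler("z",y).as_matrix()
    x=[-np.cos(a),0,-np.sin(a)]; z=[np.sin(a),0,-np.cos(a)]
    return R.from_matrix(Rz@np.array([x,np.cross(z,x),z]).T)
def go(pos,yaw,lean):
    s=get_state(); Rc=rot(s["orientation"]); Rt=target(yaw,lean)
    d=(np.array(pos)-s["tcp_pos"])*1000
    rv=(Rc.inv()*Rt).as_rotvec()
    print("t",round(s["clock"],2),"tcp",np.round(s["tcp_pos"],4),"turn(cur)",np.round(rv,4),"world mm",np.round(d,1))
    print("shift in tool axes after the turn",np.round(Rt.inv().apply(d),1),"| before",np.round(Rc.inv().apply(d),1))
    print("F",np.round(s["wrist_force"],1),"gap",round(s["finger_gap"],4),"grip",s["grip_force"])
E
python3 -c "
from h import *
print(rot(get_state()['orientation']).as_matrix().round(3))
go((.554,-.171,.15),-10,37)
go((.50,-.161,.17),-10,37)"
```

```text
[[-0.922  0.386  0.   ]
 [ 0.386  0.922  0.   ]
 [-0.     0.    -1.   ]]
t 0.75 tcp [0.2223 0.5303 0.25  ] turn(cur) [-0.0717 -0.6431 -0.2145] world mm [ 331.7 -701.3 -100. ]
shift in tool axes after the turn [-298.  -633.1  349.8] | before [-577.  -518.6  100. ]
F [-0.3  0.2  0.7] gap 0.0856 grip 0.0
t 0.75 tcp [0.2223 0.5303 0.25  ] turn(cur) [-0.0717 -0.6431 -0.2145] world mm [ 277.7 -691.3  -80. ]
shift in tool axes after the turn [-266.2 -632.6  300.8] | before [-523.4 -530.3   80. ]
F [-0.3  0.2  0.7] gap 0.0856 grip 0.0
```

>>> {"method": "arm_command", "body": {"moves": [1,0,0,0,-0.018,-0.161,-0.0536,1,0,0,0,-0.018,-0.161,-0.0536,1,0,0,0,-0.018,-0.161,-0.0536,1,0,0,0,-0.018,-0.161,-0.0536,1,-20,-42,23,0,0,0,1,-20,-42,23,0,0,0,1,-20,-42,23,0,0,0,1,-20,-42,23,0,0,0]}}

```text
clock: 1.75
tcp_pos: [0.3109, 0.343, 0.2247]
orientation: [0.317, 0.082, 0.945, -0.027]
wrist_force: [1.5, -0.2, 0.9]
finger_gap: 0.0853
grip_force: 0.0
```

>>> {"method": "arm_command", "body": {"moves": [1,-20,-42,23,0,0,0,1,-20,-42,23,0,0,0,1,-20,-42,23,0,0,0,1,-20,-42,23,0,0,0,1,-20,-42,23,0,0,0,1,-20,-42,23,0,0,0,1,-20,-42,23,0,0,0,1,-20,-42,23,0,0,0]}}

```text
clock: 2.75
tcp_pos: [0.4876, -0.03, 0.1749]
orientation: [0.317, 0.083, 0.944, -0.028]
wrist_force: [0.7, 0.3, -0.8]
finger_gap: 0.0853
grip_force: 0.0
```

```bash
python3 -c "
from h import *
go((.554,-.171,.15),-10,37)"
```

```text
t 2.75 tcp [ 0.4876 -0.03    0.1749] turn(cur) [-0.0001  0.0029 -0.0006] world mm [  66.4 -141.   -24.9]
shift in tool axes after the turn [ -56.8 -127.3   74. ] | before [ -56.7 -127.3   74.1]
F [ 0.7  0.3 -0.8] gap 0.0853 grip 0.0
```

>>> {"method": "arm_command", "body": {"moves": [1,-19,-42,25,0,0,0,1,-19,-42,25,0,0,0,1,-19,-43,24,0,0,0,1,0,0,0,0,0,0,1,0,0,0,0,0,0]}}

```text
clock: 3.38
tcp_pos: [0.553, -0.1685, 0.1488]
orientation: [0.316, 0.083, 0.945, -0.027]
wrist_force: [0.5, 0.8, 0.7]
finger_gap: 0.0855
grip_force: 0.0
```

```bash
cat > ins.py <<'E'
from h import *
p,W=cloud("wrist"); cv2.imwrite("pics/w1.png",p); np.savez("w1",p=p,W=W)
hsv=cv2.cvtColor(p,cv2.COLOR_BGR2HSV);Z=W[...,2]
near=np.hypot(W[...,0]-.5985,W[...,1]+.1787)<.12
blue=near&(hsv[...,0]>95)&(hsv[...,0]<125)&(hsv[...,1]>110)&(Z<.03)
print(blue.sum(),np.median(Z[blue]),cv2.minAreaRect((W[blue][:,:2]*1000).astype(np.float32)))
rib=np.abs(Z-.045)<.006; rib&=np.hypot(W[...,0]-.554,W[...,1]+.171)<.04
print(rib.sum(),np.nanmedian(W[rib],0),cv2.minAreaRect((W[rib][:,:2]*1000).astype(np.float32)))
E
python3 ins.py; python3 -c "
from h import *
go((.554,-.171,.15),-10,37)"
```

```text
9814 0.013279313105962268 ((597.4614868164062, -180.50050354003906), (89.21686553955078, 140.8852081298828), 79.91602325439453)
1077 [ 0.54989097 -0.17210394  0.04517904] ((553.3338012695312, -172.69967651367188), (12.053718566894531, 41.000240325927734), 80.36576843261719)
t 3.42 tcp [ 0.5529 -0.1678  0.149 ] turn(cur) [ 0.001  -0.0005 -0.0002] world mm [ 1.1 -3.2  1. ]
shift in tool axes after the turn [-1.9 -3.   0.2] | before [-1.9 -3.   0.1]
F [-0.8  0.2 -0.3] gap 0.0852 grip 0.0
```

View pics/w1.png

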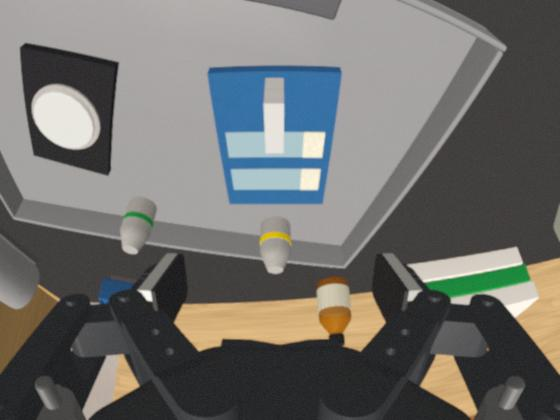

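The wrist view shows the insert at (275,135), rib at (275,115), objectives beyond it, nothing between the fingers and the rib. Rib centre ≈ (0.5533, -0.172).

```bash
python3 -c "
from h import *
go((.5535,-.172,.0405),-10,37)"
```

```text
t 3.42 tcp [ 0.5529 -0.1678  0.149 ] turn(cur) [ 0.001  -0.0005 -0.0002] world mm [   0.6   -4.2 -108.5]
shift in tool axes after the turn [64.3 -4.  87.4] | before [64.2 -4.1 87.4]
F [-0.8  0.2 -0.3] gap 0.0852 grip 0.0
```

>>> {"method": "arm_command", "body": {"moves": [1,16,-1,22,0,0,0,1,16,-1,22,0,0,0,1,11,-1,15,0,0,0,1,11,-1,15,0,0,0,1,10,0,13,0,0,0,1,0,0,0,0,0,0,1,0,0,0,0,0,0]}}

```text
clock: 4.3
tcp_pos: [0.5547, -0.1722, 0.0425]
orientation: [0.317, 0.082, 0.944, -0.028]
wrist_force: [1.3, 0.4, 1.1]
finger_gap: 0.0855
grip_force: 0.0
```

```bash
python3 -c "
from h import *
go((.5535,-.172,.0405),-10,37)"
```

```text
t 4.3 tcp [ 0.5547 -0.1722  0.0425] turn(cur) [0.0007 0.002  0.0011] world mm [-1.2  0.2 -2. ]
shift in tool axes after the turn [2.2 0.  0.8] | before [2.2 0.  0.8]
F [1.3 0.4 1.1] gap 0.0855 grip 0.0
```

>>> {"method": "arm_command", "body": {"moves": [1,2,0,1,0,0,0,-1,0,0,0,0,0,0,-1,0,0,0,0,0,0,-1,0,0,0,0,0,0,-1,0,0,0,0,0,0,-1,0,0,0,0,0,0,-1,0,0,0,0,0,0,-1,0,0,0,0,0,0], "newtons": 60}}

```text
clock: 5.3
tcp_pos: [0.5536, -0.1728, 0.0397]
orientation: [0.317, 0.083, 0.945, -0.028]
wrist_force: [-0.8, -0.3, 2.2]
finger_gap: 0.0109
grip_force: 59.0
```

```bash
python3 -c "
from h import *
go((.5535,-.172,.0405),-10,37)"; python3 ins.py
```

```text
t 5.3 tcp [ 0.5536 -0.1728  0.0397] turn(cur) [ 0.0002  0.0013 -0.0001] world mm [-0.1  0.8  0.8]
shift in tool axes after the turn [-0.3  0.8 -0.8] | before [-0.3  0.8 -0.8]
F [-0.8 -0.3  2.2] gap 0.0109 grip 58.96565616130829
12896 0.013104958965521454 ((596.4784545898438, -181.00564575195312), (89.91861724853516, 139.2831268310547), 79.89180755615234)
2529 [ 0.53798653 -0.17216125  0.04515052] ((550.6400756835938, -172.63333129882812), (38.441627502441406, 48.02879333496094), 81.06382751464844)
```

>>> {"method": "arm_command", "body": {"moves": [-1,-4,0,-5,0,0,0,-1,-12,0,-16,0,0,0,-1,-15,0,-20,0,0,0,-1,-30,0,-40,0,0,0,-1,-30,0,-40,0,0,0,-1,-29,0,-39,0,0,0,-1,0,0,0,0,0,0]}}

```text
clock: 6.22
tcp_pos: [0.555, -0.1741, 0.2457]
orientation: [0.321, 0.082, 0.943, -0.03]
wrist_force: [-0.2, 0.3, -2.0]
finger_gap: 0.0109
grip_force: 58.7
```

```bash
python3 -c "
from h import *
go((.412,.156,.235),21,37)
p,W=cloud('wrist')
hsv=cv2.cvtColor(p,cv2.COLOR_BGR2HSV)
s=get_state();L=rot(s['orientation']).inv().apply((W-s['tcp_pos']).reshape(-1,3)).reshape(W.shape)
a=np.radians(37)
# insert frame relative to TCP: x fwd, z up
X=-np.cos(a)*L[...,0]+np.sin(a)*L[...,2]; Zz=-np.sin(a)*L[...,0]-np.cos(a)*L[...,2]; Y=L[...,1]
b=(hsv[...,0]>95)&(hsv[...,0]<125)&(hsv[...,1]>110)&(abs(Y)<.06)&(X<.14)&(X>-.05)&(Zz<-.015)&(Zz>-.045)
P=np.c_[X[b],Y[b],Zz[b]];print(b.sum(),P.min(0),P.max(0),np.median(P,0))
print('tilt',np.linalg.lstsq(np.c_[P[:,:2],np.ones(len(P))],P[:,2],rcond=None)[0])
print(cv2.minAreaRect((P[:,:2]*1000).astype(np.float32)))
"
```

```text
t 6.22 tcp [ 0.555  -0.1741  0.2457] turn(cur) [-0.3304  0.0087 -0.4285] world mm [-143.   330.1  -10.7]
shift in tool axes after the turn [ 18.6 359.4  -0.6] | before [ 163.   300.3 -113.1]
F [-0.2  0.3 -2. ] gap 0.0109 grip 58.74230682849884
13006 [-0.02406294 -0.04654362 -0.03233069] [ 0.07540313  0.04408004 -0.01525607] [-0.01011787 -0.00174302 -0.02291546]
tilt [ 0.05198357 -0.00212813 -0.02358516]
((25.56786346435547, -1.2798233032226562), (90.55121612548828, 99.4564208984375), 89.8587875366211)
```

```bash
cat > tilt.py <<'E'
from h import *
def fit(p,W,c,yaw,zlo,zhi,tag):
    hsv=cv2.cvtColor(p,cv2.COLOR_BGR2HSV)
    D=R.from_euler("z",-yaw,degrees=True).apply((W-np.array(c)).reshape(-1,3)).reshape(W.shape)
    b=(hsv[...,0]>95)&(hsv[...,0]<125)&(hsv[...,1]>110)&(abs(D[...,1])<.055)&(abs(D[...,0]-.045)<.085)&(D[...,2]<zhi)&(D[...,2]>zlo)
    P=D[b]
    for _ in range(3):
        A=np.c_[P[:,:2],np.ones(len(P))]; k=np.linalg.lstsq(A,P[:,2],rcond=None)[0]; r=P[:,2]-A@k; P=P[abs(r)<2.5*r.std()+1e-4]
    print(tag,len(P),"slope x,y,z0",np.round(k,4),"x",np.round(np.percentile(D[b][:,0],[.5,99.5]),4),"y",np.round(np.percentile(D[b][:,1],[.5,99.5]),4),
      "rect",cv2.minAreaRect((P[:,:2]*1000).astype(np.float32)))
E
python3 - <<'E'
from tilt import *
z=np.load("w1.npz"); fit(z["p"],z["W"],(.5535,-.172,.04),-10,-.045,-.01,"crate wrist(now gripped)")
for n in("scene","side"):
    z=np.load(n+"0.npz"); fit(z["p"],z["W"],(.5535,-.172,.04),-10,-.045,-.01,"crate "+n)
s=get_state()
for n in("wrist","scene","side"):
    p,W=cloud(n); fit(p,W,s["tcp_pos"],-10,-.05,-.01,"held "+n); cv2.imwrite(f"pics/h_{n}.png",p)
E
```

```text
crate wrist(now gripped) 11249 slope x,y,z0 [ 0.0208  0.0002 -0.0271] x [-0.0252  0.069 ] y [-0.0456  0.0429] rect ((43.90495300292969, -1.4417152404785156), (89.80927276611328, 139.2405242919922), 89.94141387939453)
crate scene 742 slope x,y,z0 [ 0.0028  0.0028 -0.0278] x [-0.023   0.1171] y [-0.0441  0.0468] rect ((46.53668975830078, 1.1520156860351562), (141.49560546875, 91.70101928710938), 0.021961813792586327)
crate side 374 slope x,y,z0 [ 0.0018 -0.0019 -0.0259] x [-0.024   0.1121] y [-0.0423  0.0456] rect ((44.05206298828125, 1.2310333251953125), (136.77003479003906, 90.15567016601562), 0.45962610840797424)
held wrist 11374 slope x,y,z0 [ 0.0266 -0.002  -0.0268] x [-0.0253  0.0661] y [-0.0452  0.0438] rect ((24.227466583251953, -0.6529884338378906), (90.48838806152344, 99.85832977294922), 89.89264678955078)
held scene 869 slope x,y,z0 [-0.0028  0.0036 -0.0303] x [-0.0242  0.1154] y [-0.0427  0.0473] rect ((45.78944778442383, 2.0500640869140625), (141.6669158935547, 91.3957748413086), 0.16264678537845612)
held side 431 slope x,y,z0 [-0.009  -0.0122 -0.0298] x [-0.025   0.1131] y [-0.045   0.0476] rect ((44.34635543823242, 0.1658477783203125), (139.89639282226562, 94.6556396484375), 0.3871709108352661)
```

>>> {"method": "arm_command", "body": {"moves": [-1,0,0,0,-0.0826,0.002,-0.107,-1,0,0,0,-0.0826,0.002,-0.107,-1,0,0,0,-0.0826,0.002,-0.107,-1,0,0,0,-0.0826,0.002,-0.107,-1,2,40,0,0,0,0,-1,2,45,0,0,0,0,-1,3,45,0,0,0,0,-1,3,45,0,0,0,0]}}

```text
clock: 7.42
tcp_pos: [0.4808, -0.0108, 0.2322]
orientation: [0.307, -0.171, 0.934, 0.062]
wrist_force: [-0.0, 0.0, -2.2]
finger_gap: 0.0112
grip_force: 59.4
```

>>> {"method": "arm_command", "body": {"moves": [-1,2,45,0,0,0,0,-1,2,45,0,0,0,0,-1,2,45,0,0,0,0,-1,2,45,0,0,0,0,-1,0,5,0,0,0,0,-1,0,0,0,0,0,0,-1,0,0,0,0,0,0]}}

```text
clock: 8.3
tcp_pos: [0.4108, 0.1573, 0.2309]
orientation: [0.308, -0.171, 0.934, 0.061]
wrist_force: [0.1, -0.0, -1.7]
finger_gap: 0.0112
grip_force: 59.6
```

```bash
python3 - <<'E'
from tilt import *
go((.412,.156,.215),21,37)
s=get_state()
for n in("wrist","scene","side"):
    p,W=cloud(n); np.savez(n+"2",p=p,W=W); fit(p,W,s["tcp_pos"],21,-.05,-.01,"held "+n); cv2.imwrite(f"pics/p_{n}.png",p)
E
```

```text
t 8.3 tcp [0.4108 0.1573 0.2309] turn(cur) [ 0.0049 -0.0063 -0.0066] world mm [  1.2  -1.3 -15.9]
shift in tool axes after the turn [ 9.1 -1.6 13.1] | before [ 9.  -1.7 13.2]
F [ 0.1 -0.  -1.7] gap 0.0112 grip 59.57234501838684
held wrist 11424 slope x,y,z0 [ 0.0135  0.0074 -0.0268] x [-0.0258  0.0707] y [-0.0448  0.0442] rect ((44.26378631591797, -0.4996299743652344), (90.79461669921875, 141.20346069335938), 89.85796356201172)
held scene 891 slope x,y,z0 [-0.0095  0.0085 -0.0271] x [-0.0224  0.1179] y [-0.045   0.0455] rect ((48.137115478515625, 0.2667694091796875), (91.42548370361328, 142.49032592773438), 89.60275268554688)
held side 1293 slope x,y,z0 [-0.0087 -0.0011 -0.0252] x [-0.0243  0.1146] y [-0.0448  0.0452] rect ((45.31849670410156, -0.4054222106933594), (140.29151916503906, 94.2816162109375), 1.0565744638442993)
```

View pics/p_wrist.png

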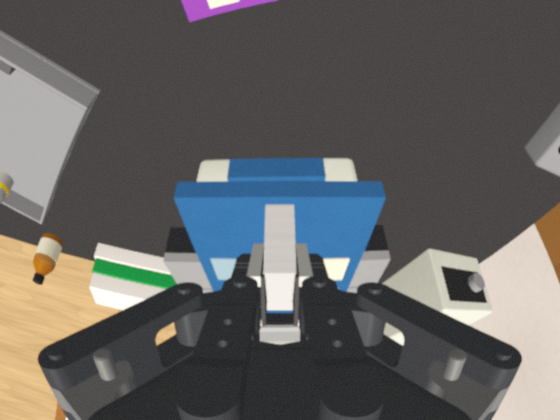

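The wrist view shows the insert held square (rear edge at row 190), no slip. Refining pocket centre and yaw from the fixed cameras.

```bash
python3 - <<'E'
from h import *
for n in("scene0","side0","side2"):
    z=np.load(n+".npz");W=z["W"]
    D=R.from_euler("z",-21,degrees=True).apply((W-np.array([.640,.243,0])).reshape(-1,3)).reshape(W.shape)
    X,Y,Z=D[...,0],D[...,1],D[...,2]
    st=(abs(Z-.159)<.004)&(abs(X)<.14)&(abs(Y)<.11)
    le=(abs(Z-.150)<.0035)&(abs(X)<.08)&(abs(Y)<.055)
    def edge(m,A,B,lo,hi,sign,tag,ok=None):
        # extreme of B in bins of A
        pts=[]
        for a in np.arange(lo,hi,.006):
            q=m&(A>=a)&(A<a+.006)
            if q.sum()>8: pts.append((a+.003,np.percentile(sign*B[q],98)*sign))
        if len(pts)<5: return
        P=np.array(pts); med=np.median(P[:,1]); P=P[abs(P[:,1]-med)<.005]
        k=np.polyfit(P[:,0],P[:,1],1); print(n,tag,len(P),"at",round(np.polyval(k,0)*1000,2),"slope deg",round(np.degrees(k[0]),2))
    edge(st,X,Y,-.12,.12,1,"stage +y");edge(st,X,Y,-.12,.12,-1,"stage -y")
    edge(st,Y,X,-.09,.09,-1,"stage front -x");edge(st,Y,X,-.09,.09,1,"stage back")
    edge(le,X,Y,-.06,.06,1,"ledge +y");edge(le,X,Y,-.06,.06,-1,"ledge -y")
    edge(le,Y,X,-.04,.04,1,"ledge +x");edge(le,Y,X,-.04,.04,-1,"ledge -x")
    # inner stage edges
    for s,t in((1,"+y"),(-1,"-y")):
        q=st&(s*Y>.03)&(s*Y<.08); edge(q,X,Y,-.06,.06,-s,"stage rim "+t)
    q=st&(X<-.05)&(X>-.11); edge(q,Y,X,-.04,.04,1,"stage rim -x")
    q=st&(X>.05)&(X<.11); edge(q,Y,X,-.04,.04,-1,"stage rim +x")
E
```

```text
scene0 stage +y 23 at -49.23 slope deg 0.5
scene0 stage -y 40 at -97.69 slope deg 0.25
scene0 stage front -x 18 at -122.5 slope deg -2.1
scene0 stage back 14 at 127.96 slope deg -1.14
scene0 ledge +y 11 at 42.13 slope deg -0.68
scene0 ledge -y 20 at -43.9 slope deg 0.6
scene0 ledge +x 14 at 71.64 slope deg 0.52
scene0 ledge -x 10 at -70.14 slope deg -1.84
scene0 stage rim -y 20 at -48.69 slope deg 0.5
scene0 stage rim -x 11 at -71.3 slope deg -2.7
scene0 stage rim +x 13 at 77.13 slope deg -0.18
side0 stage +y 40 at 98.77 slope deg 0.35
side0 stage -y 28 at -96.14 slope deg 0.47
side0 stage front -x 29 at -125.32 slope deg 0.04
side0 stage back 30 at 127.02 slope deg -0.7
side0 ledge +y 20 at 40.07 slope deg 0.25
side0 ledge -y 20 at -48.34 slope deg 0.61
side0 ledge +x 14 at 70.88 slope deg -0.59
side0 ledge -x 14 at -69.24 slope deg 0.02
side0 stage rim +y 20 at 49.22 slope deg 0.42
side0 stage rim -y 16 at -47.39 slope deg 0.45
side0 stage rim -x 14 at -72.62 slope deg -0.49
side0 stage rim +x 14 at 73.34 slope deg -0.74
side2 stage +y 40 at 98.69 slope deg 0.34
side2 stage -y 28 at -96.52 slope deg 0.38
side2 stage front -x 30 at -125.15 slope deg -0.12
side2 stage back 30 at 127.07 slope deg -0.74
side2 ledge +y 20 at 40.05 slope deg 0.45
side2 ledge -y 20 at -48.43 slope deg 0.13
side2 ledge +x 14 at 70.8 slope deg -1.47
side2 ledge -x 14 at -68.81 slope deg 0.53
side2 stage rim +y 20 at 49.34 slope deg 0.48
side2 stage rim -y 15 at -47.59 slope deg 0.52
side2 stage rim -x 14 at -72.72 slope deg -0.24
side2 stage rim +x 14 at 73.11 slope deg -0.6
```

Yaw ≈ 21.4°, origin ≈ (0.640, 0.244); place TCP ≈ (0.598, 0.2276), seated z ≈ 0.185.

```bash
python3 -c "
from h import *
go((.598-.0652,.2276-.0255,.207),21.4,37)"
```

```text
t 8.45 tcp [0.4111 0.1571 0.2314] turn(cur) [ 0.0002 -0.0055 -0.0128] world mm [121.7  45.  -24.4]
shift in tool axes after the turn [-89.   -2.5  97.6] | before [-89.5  -1.4  97.1]
F [-0.4 -0.3 -1.7] gap 0.011 grip 59.57274556159973
```

>>> {"method": "arm_command", "body": {"moves": [-1,0,0,0,0,-0.005,-0.013,-1,-22,-0.5,24,0,0,0,-1,-22,-0.5,25,0,0,0,-1,-22,-0.5,25,0,0,0,-1,-22,-1,24,0,0,0,-1,0,0,0,0,0,0,-1,0,0,0,0,0,0]}}

```text
clock: 9.32
tcp_pos: [0.5309, 0.2031, 0.2055]
orientation: [0.311, -0.177, 0.932, 0.059]
wrist_force: [-0.4, 0.5, -2.5]
finger_gap: 0.0109
grip_force: 59.6
```

```bash
python3 - <<'E'
from tilt import *
go((.598,.2276,.205),21.4,37)
s=get_state()
for n in("scene","side"):
    p,W=cloud(n); fit(p,W,s["tcp_pos"],21.4,-.05,-.01,"held "+n); cv2.imwrite(f"pics/q_{n}.png",p)
E
```

```text
t 9.32 tcp [0.5309 0.2031 0.2055] turn(cur) [ 0.0019 -0.0018  0.002 ] world mm [67.1 24.5 -0.5]
shift in tool axes after the turn [-56.8  -1.6  43.4] | before [-56.9  -1.8  43.3]
F [-0.4  0.5 -2.5] gap 0.0109 grip 59.595787525177
held scene 663 slope x,y,z0 [-0.0053  0.0023 -0.0271] x [-0.0235  0.1173] y [-0.0449  0.0443] rect ((47.08882141113281, -0.4455146789550781), (90.59437561035156, 141.79249572753906), 89.48336029052734)
held side 1334 slope x,y,z0 [-0.0039 -0.0103 -0.0253] x [-0.0246  0.1139] y [-0.0426  0.0455] rect ((44.64699935913086, 1.3108291625976562), (140.24929809570312, 90.44422149658203), 0.2641124725341797)
```

View pics/q_side.png

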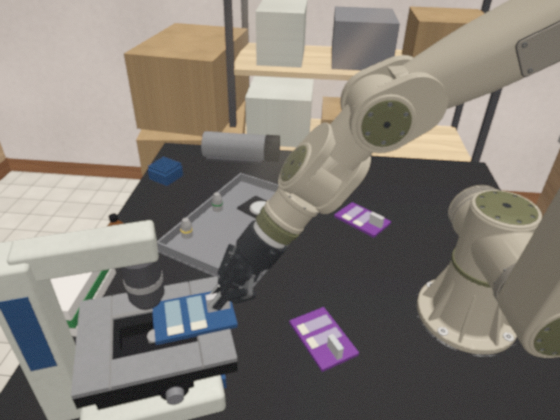

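The insert at (195,315) enters over the stage front in line with the pocket, clear of the condenser at (142,285). Advancing.

>>> {"method": "arm_command", "body": {"moves": [-1,-14,-0.4,11,0,0,0,-1,-14,-0.4,11,0,0,0,-1,-14,-0.4,11,0,0,0,-1,-15,-0.4,11,0,0,0,-1,0,0,0,0,0,0,-1,0,0,0,0,0,0]}}

```text
clock: 10.18
tcp_pos: [0.5988, 0.2286, 0.2046]
orientation: [0.311, -0.178, 0.932, 0.059]
wrist_force: [-0.0, -0.4, -1.7]
finger_gap: 0.0111
grip_force: 59.5
```

```bash
python3 - <<'E'
from tilt import *
go((.598,.2276,.205),21.4,37)
s=get_state()
for n in("scene","side"):
    p,W=cloud(n); fit(p,W,s["tcp_pos"],21.4,-.05,-.01,"held "+n); cv2.imwrite(f"pics/r_{n}.png",p)
a=cv2.imread("pics/r_side.png")[220:400,60:260]
cv2.imwrite("pics/r.png",cv2.resize(a,None,fx=3,fy=3,interpolation=2))
E
```

```text
t 10.18 tcp [0.5988 0.2286 0.2046] turn(cur) [ 0.0022 -0.0016  0.0024] world mm [-0.8 -1.   0.4]
shift in tool axes after the turn [ 0.6 -0.6 -0.9] | before [ 0.6 -0.6 -0.9]
F [-0.  -0.4 -1.7] gap 0.0111 grip 59.45875346660614
held scene 754 slope x,y,z0 [-0.0053 -0.0036 -0.0271] x [-0.0206  0.1176] y [-0.0452  0.0314] rect ((47.722442626953125, -6.390907287597656), (140.52804565429688, 77.88080596923828), 0.25322631001472473)
held side 1388 slope x,y,z0 [-0.0055 -0.0147 -0.0255] x [-0.0247  0.1118] y [-0.0428  0.0455] rect ((43.53632736206055, 0.4923133850097656), (137.43923950195312, 91.76428985595703), 0.5972734093666077)
```

View pics/r.png

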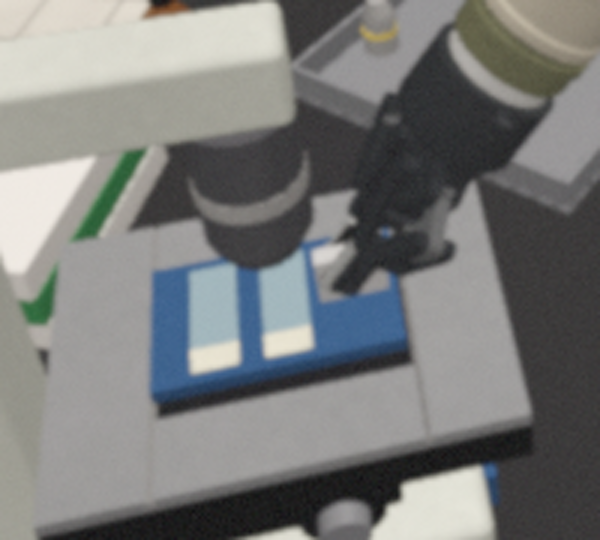

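Insert hovers squarely over the pocket under the condenser, with room to spare. Lowering in small steps, watching the force.

>>> {"method": "arm_command", "body": {"moves": [-1,2,-0.8,2.7,0.002,-0.002,0.002,-1,2,0,2.7,0,0,0,-1,2,0,2.7,0,0,0,-1,1,0,1.3,0,0,0,-1,0,0,0,0,0,0]}}

```text
clock: 10.9
tcp_pos: [0.5994, 0.2278, 0.1935]
orientation: [0.313, -0.176, 0.932, 0.059]
wrist_force: [0.3, 0.0, -2.4]
finger_gap: 0.0106
grip_force: 59.5
```

>>> {"method": "arm_command", "body": {"moves": [-1,1.2,0,1.6,0,0,0,-1,0,0,0,0,0,0,-1,1.2,0,1.6,0,0,0,-1,0,0,0,0,0,0]}}

```text
clock: 11.4
tcp_pos: [0.5994, 0.2277, 0.1895]
orientation: [0.313, -0.176, 0.932, 0.059]
wrist_force: [-0.7, -0.0, -2.8]
finger_gap: 0.0107
grip_force: 59.5
```

>>> {"method": "arm_command", "body": {"moves": [-1,1.7,0,1.2,0,0,0,-1,0,0,0,0,0,0,-1,1.2,0,1.6,0,0,0,-1,0,0,0,0,0,0]}}

```text
clock: 11.9
tcp_pos: [0.5988, 0.2275, 0.1855]
orientation: [0.313, -0.176, 0.932, 0.059]
wrist_force: [-0.7, -0.1, -2.6]
finger_gap: 0.0107
grip_force: 59.5
```

```bash
python3 -c "
from h import *
go((.598,.2276,.1847),21.4,37); print(get_state()['ft_torque'])"
```

```text
t 11.9 tcp [0.5988 0.2275 0.1855] turn(cur) [-0.0002  0.0017  0.0003] world mm [-0.8  0.1 -0.8]
shift in tool axes after the turn [1.  0.4 0.2] | before [1.  0.4 0.2]
F [-0.7 -0.1 -2.6] gap 0.0107 grip 59.45909857749939
[-0.30804945  0.79737064  0.00244273]
```

Within 1 mm of the floor, no contact; inside the pocket walls. Last steps.

>>> {"method": "arm_command", "body": {"moves": [-1,0.5,0,0.6,0,0,0,-1,0,0,0,0,0,0]}}

```text
clock: 12.15
tcp_pos: [0.5988, 0.2275, 0.1849]
orientation: [0.313, -0.176, 0.932, 0.059]
wrist_force: [1.0, -0.6, -1.7]
finger_gap: 0.0112
grip_force: 59.5
```

>>> {"method": "arm_command", "body": {"moves": [-1,0.5,0,0.6,0,0,0,-1,0,0,0,0,0,0]}}

```text
clock: 12.4
tcp_pos: [0.5992, 0.2276, 0.1847]
orientation: [0.313, -0.176, 0.931, 0.059]
wrist_force: [-0.9, -0.5, -0.8]
finger_gap: 0.0108
grip_force: 60.0
```

>>> {"method": "arm_command", "body": {"moves": [-1,0.5,0,0.6,0,0,0,-1,0,0,0,0,0,0]}}

```text
clock: 12.65
tcp_pos: [0.5995, 0.2277, 0.1847]
orientation: [0.314, -0.176, 0.931, 0.059]
wrist_force: [-2.8, -1.2, 4.8]
finger_gap: 0.0114
grip_force: 60.8
```

```bash
python3 - <<'E'
from tilt import *
go((.598,.2276,.1847),21.4,37); print(get_state()['ft_torque'])
for n in("scene","side"):
    p,W=cloud(n); fit(p,W,(.598,.2276,.1847),21.4,-.05,-.01,"held "+n); cv2.imwrite(f"pics/s_{n}.png",p)
E
```

```text
t 12.65 tcp [0.5995 0.2277 0.1847] turn(cur) [-0.0003  0.0044  0.0007] world mm [-1.5 -0.1  0. ]
shift in tool axes after the turn [ 1.2  0.4 -0.9] | before [ 1.2  0.4 -0.9]
F [-2.8 -1.2  4.8] gap 0.0114 grip 60.82002639770508
[-0.10999984  0.64846981  0.08056577]
held scene 812 slope x,y,z0 [ 0.0021 -0.0056 -0.0273] x [-0.0204  0.1193] y [-0.0455  0.0382] rect ((49.139984130859375, -3.505615234375), (140.5601806640625, 85.30073547363281), 0.3100850582122803)
held side 1290 slope x,y,z0 [ 0.0005  0.0011 -0.0256] x [-0.0242  0.1134] y [-0.0446  0.0444] rect ((45.018882751464844, -0.3139991760253906), (136.82022094726562, 91.32428741455078), 0.5001950860023499)
```

Contact (about 7 N change) exactly at the expected seated height; insert flat. Releasing and checking before backing off.

>>> {"method": "arm_command", "body": {"moves": [-0.4,0,0,0,0,0,0,-0.4,0,0,0,0,0,0,0.3,0,0,0,0,0,0,0.3,0,0,0,0,0,0,0.3,0,0,0,0,0,0], "newtons": 20}}

```text
clock: 13.38
tcp_pos: [0.5988, 0.2275, 0.1833]
orientation: [0.313, -0.176, 0.932, 0.059]
wrist_force: [-0.1, 0.0, -0.5]
finger_gap: 0.0557
grip_force: 0.0
```

>>> {"method": "arm_command", "body": {"moves": [0.3,0,0,-10,0,0,0,0.3,0,0,-25,0,0,0,0.3,0,0,-40,0,0,0,0.3,0,0,-40,0,0,0,0.3,0,0,-40,0,0,0,0.3,0,0,0,0,0,0]}}

```text
clock: 14.12
tcp_pos: [0.5121, 0.1933, 0.3116]
orientation: [0.316, -0.176, 0.93, 0.059]
wrist_force: [0.6, 0.1, -0.8]
finger_gap: 0.0556
grip_force: 0.0
```

```bash
python3 - <<'E'
from tilt import *
go((.598,.2276,.1847),21.4,37)
for n in("scene","side","wrist"):
    p,W=cloud(n); fit(p,W,(.598,.2276,.1847),21.4,-.05,-.01,n); cv2.imwrite(f"pics/f_{n}.png",p)
    D=R.from_euler("z",-21.4,degrees=True).apply((W-np.array([.640,.244,0])).reshape(-1,3)).reshape(W.shape);X,Y,Z=D[...,0],D[...,1],D[...,2]
    ins=(abs(X)<.065)&(abs(Y)<.04)&(abs(Z-.159)<.008); st=(abs(Y)>.055)&(abs(Y)<.095)&(abs(X)<.07)&(abs(Z-.159)<.006)
    for side in(1,-1):
        print(n,"stage",side,np.median(Z[st&(side*Y>0)]) if (st&(side*Y>0)).sum()>20 else None)
    for a in(-1,1):
      for b in(-1,1):
        q=ins&(a*X>.04)&(b*Y>.022); print("   corner",a,b,q.sum(),np.median(Z[q]) if q.sum() else None)
side=cv2.imread("pics/f_side.png")[220:400,60:260]; w=cv2.imread("pics/f_wrist.png")
cv2.imwrite("pics/f.png",np.hstack([cv2.resize(side,(400,360),interpolation=2),cv2.resize(w,(400,300))[0:300] if 0 else cv2.resize(w,(400,360))]))
E
```

```text
t 14.12 tcp [0.5121 0.1933 0.3116] turn(cur) [-0.0016  0.0092  0.0012] world mm [  85.9   34.3 -126.9]
shift in tool axes after the turn [  2.5   0.6 157. ] | before [  3.9   0.8 157. ]
F [ 0.6  0.1 -0.8] gap 0.0556 grip 0.0
scene 833 slope x,y,z0 [ 0.0017  0.0018 -0.0271] x [-0.0225  0.119 ] y [-0.0458  0.0382] rect ((48.17091751098633, -3.3011398315429688), (143.36058044433594, 85.37073516845703), 0.22945737838745117)
scene stage 1 None
scene stage -1 0.1576625182058351
   corner -1 -1 62 0.15771921379077491
   corner -1 1 0 None
   corner 1 -1 71 0.1579896659710216
   corner 1 1 68 0.1581725095043891
side 1329 slope x,y,z0 [-0.0004 -0.0001 -0.0255] x [-0.0244  0.1134] y [-0.0447  0.0445] rect ((45.06647491455078, -0.6730308532714844), (137.1214599609375, 91.45116424560547), 0.09118860214948654)
side stage 1 0.15908875662884253
side stage -1 0.15915096493073522
   corner -1 -1 18 0.159540973986871
   corner -1 1 115 0.15917902509061588
   corner 1 -1 111 0.15960305488341375
   corner 1 1 136 0.15936779047167576
wrist 4258 slope x,y,z0 [-0.0038  0.0005 -0.0263] x [-0.0241  0.1133] y [-0.0455  0.0429] rect ((45.12024688720703, -1.3277664184570312), (89.16046142578125, 139.1241455078125), 89.99384307861328)
wrist stage 1 0.15824729186853684
wrist stage -1 0.15822414775820087
   corner -1 -1 379 0.15838570596813534
   corner -1 1 370 0.1583956588007171
   corner 1 -1 173 0.15813859238085604
   corner 1 1 168 0.15821998939020732
```

View pics/f.png

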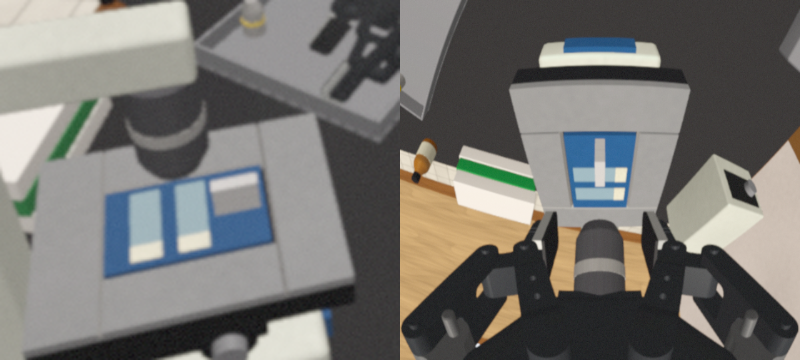

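The insert sits flush in the pocket: all corners are at stage height, the rib is at the open front, and the gripper is clear.

```bash
python3 -c "
from workcell import *
print(hand_in())"
```

```text
the job is handed in; nothing more can be done
None
```

The blue slide insert is seated in the stage pocket, flush and square with its rib at the open front. The gripper is clear of it, the condenser and other crate parts were not touched, and the job is handed in at about 14 s.

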